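# Load a power module into the cooled test block

## Task

Load the cooled test block for a power test: lay the copper disc flat in the round recess, then set the power module flat on the block between the guides and slide it over the disc, under the fixed lip, until it is fully home against the stop. Then swing the clamp fully shut so that its strap lies over the module's other flange. Do not disturb the heat sink, the tally counter and the capacitor that stand near by.

Things in the scene. Friction and masses are not known exactly. Their poses are not given: they have to be found in the camera images.
- test_block: Cooled test block, fixed to the worktop: finned aluminium, 148 x 100 mm (x -82 to +66, y -50 to +50), flat top face 36 mm above the worktop. Origin on the worktop under the recess centre. The module slides along the block's +x axis towards a dark steel retaining block; z up. At its rear corner (x = -62, y = +40) a swing clamp is pivoted.
- seat (a point): Point on the top face over the recess centre: the module's origin is here when fully home, its x along the block's x (either way round). Axes as the block's. Dark steel guides 5 mm high flank the module's way, 49 mm apart (y -24.5 to +24.5), from x = +41 back to x = -54 with gaps from x = -16 to +17; rear ends flare, inner top edges are chamfered.
- recess (a point): Floor centre of the round recess, 6.3 mm below the top face, 42 mm in diameter, rim chamfered, for the disc, which then lies 0.3 mm below the top face. A finger slot 30 mm wide (x -15 to +15) and as deep as the recess runs right across the block along y through it, so fingers closing along the block's y can go down beside the disc and open there. Axes as the block's.
- lip (a point): Middle of the lower front edge of the fixed lip (block x = +28.5). The lip reaches back to the stop wall at x = +37; its underside is 7 mm and its top 16 mm above the top face; 64 mm wide in y. The module's 5 mm flange slides under it until the base meets the stop. A module set down with its origin 12 to 18 mm short of seat (along -x) clears the lip.
- spreader: Plain round copper disc (heat spreader), 40 mm in diameter, 6 mm thick, 66 g, lying flat on the worktop. Origin: centre of its underside.
- module: Power module, about 0.12 kg: bare aluminium base 74 x 46 x 5 mm (x, y, z) with slotted end flanges; on it a black body 46 (x) x 42 (y) mm, 5 to 22 mm above the underside, and a ridge 26 mm long in x, full width, up to 27.5 mm. Same either way round. Origin: centre of its underside. Grip the body across its 42 mm (along y), fingertips 7 to 12 mm above the underside, to clear base and guides.
- clamp (a joint): Swing clamp on a vertical hinge at clamp_pivot; light friction, no spring, stays where left. 0 = fully shut (a stop): the strap points along the block's (+0.60, -0.80), over the module's rear flange. It grows to 1.8 (open) as the strap turns clockwise seen from above. Starts well open. Strap 14 mm wide, reaching 50 mm from the pivot, 6.5 to 10.5 mm above the top face.
- clamp_pivot (a point): Axis of the clamp's hinge, on top of the strap, 46.5 mm above the worktop; a nut there rises 5 mm more. Its axes turn with the clamp; at joint value 0 they are the block's.
- clamp_post (a point): Centre of the top of the clamp's upright black thumb post, 82.5 mm above the worktop: 12 mm in diameter, rising 36 mm from the strap, 26 mm from the pivot along the strap. Push it round the pivot, or pinch it.
- heat_sink: Bystander: aluminium finned heat sink, 40 x 42 x 20 mm, origin under its centre. Leave alone.
- tally: Bystander: round white tally counter, 45 mm in diameter, 28 mm high, origin under its centre. Leave alone.
- capacitor: Bystander: black upright capacitor, 22 mm in diameter, 42 mm high, origin under its centre. Leave alone.
Mind the look-alikes: they are no part of the job. Of the things that look like the module, the middle-sized one is meant. Several things have the shape of the spreader; the one meant has the colours described above.

How it is judged:
On the way, in this order (a step that is already met when the one before it is completed fails the run):
1. the copper disc lies flat in the recess (horizontal distance between spreader and recess below 0.002 m and z of spreader in the frame of recess between -0.0015 and 0.0015 m), for 0.2 s.
2. the module is down flat in the way between the guides, short of the stop, with the disc still in its recess (all of step 1 and x of module in the frame of seat between -0.034 and -0.007 m and y of module in the frame of seat between -0.004 and 0.004 m and z of module in the frame of seat between -0.002 and 0.005 m and angle between module's own z axis and vertical below 0.08 rad and angle between the x axis of module and the x axis of seat, either way round below 0.12 rad), for 0.1 s.
3. the module has been slid under the lip, fully home (all of step 1 and x of module in the frame of seat above -0.002 m and y of module in the frame of seat between -0.003 and 0.003 m and z of module in the frame of seat between -0.0015 and 0.0015 m and angle between module's own z axis and vertical below 0.04 rad and angle between the x axis of module and the x axis of seat, either way round below 0.07 rad), for 0.2 s.
4. the clamp is swung fully shut over the module's rear flange (x of module in the frame of seat above -0.002 m and y of module in the frame of seat between -0.003 and 0.003 m and z of module in the frame of seat between -0.0015 and 0.0015 m and angle between module's own z axis and vertical below 0.04 rad and angle between the x axis of module and the x axis of seat, either way round below 0.07 rad and value of joint clamp below 0.12 rad), for 0.2 s.
At the end, for the whole second after the job is handed in: The copper disc lies flat in the recess (centred within 2 mm), the module lies flat on the block over it, its end under the lip and within 2 mm of the stop, within 3 mm of the middle of the way and square to it within 0.07 rad; the clamp is shut within 0.12 rad; everything at rest and released (all of step 1 and all of step 4 and linear speed of each of module, spreader below 0.01 m/s); the robot touches nothing.
It fails at once if the heat sink is shifted by more than 25 mm (distance of heat_sink from where it was at the start of the episode above 0.025 m).
It fails at once if the tally counter is shifted by more than 25 mm (distance of tally from where it was at the start of the episode above 0.025 m).
It fails at once if the capacitor is shifted by more than 25 mm (distance of capacitor from where it was at the start of the episode above 0.025 m).
It also fails if it takes over 72 s, if anything falls off the work surface, if the arm or the gripper's body presses on something with over 40 N, if the wrist force passes 120 N, or if a joint passes its speed limit or range.

## Robot

A 6-joint arm with a two-finger parallel gripper is mounted at the origin on a cart in front of the work surface, level with it; the furniture and walls round the work are solid. World frame = base frame: x ahead of the robot, y to its left, z up, the work surface at z = 0. Lengths are in m, angles in rad, forces in N, time in s.
With the tool pointing down it reaches from about 0.375 to 0.975 m from the base axis. Payload 3.8 kg.
Tool frame: the origin (TCP) lies at the very end of the fingers, on their centre line; the grasp point (between the pads) lies 19 mm behind it; z points along the fingers, y is the line along which they close (so a half turn about z gives the same grasp; the last joint's range is limited). The gripper opens to 85 mm and grips with 20 to 120 N. Pads are 22 mm wide; open, the fingers measure 114 mm over their backs; the gripper's body (76 mm by 85 mm) begins 54 mm behind the grasp point. The pads swing forward as they close: fully open they stand 13 mm farther back than shut.
Start: joints at [1.288, 0.264, 1.604, -0, 1.274, -0.037], TCP at [0.164, 0.655, 0.197] pointing down, gripper open.
Joint ranges: [-2.63, 2.63], [-0.94, 2.18], [0.31, 2.57], [-1.31, 4.45], [0, 2.66], [-2.55, 2.55]. Speed limits (rad/s): [2.57, 2.57, 3.14, 3.14, 3.14, 3.14].

## Interface

Orientations are given as a rotation vector (axis times angle).
In Python, from workcell import monitor, viewer, job gives the robot as it stands. The module is installed in compiled form; this text tells all that it offers.
- The arm moves only by the tool step_arm, never from a script. Its argument "series" is one flat list of numbers, 4 for each row, row after row: the shift along the tool's x, y, z in m, then the turn about the tool's z in rad. A call has 1 to 8 rows; each row is the pose to reach, as a shift and turn from the pose commanded when the call began, along the tool's axes at that moment; what a row does not reach only later rows make up. A row lasts 1/8 s, in which the tool goes at most 62.5 mm and 10.7 degrees, less where a joint would pass 70% of its speed; a pose out of reach is approached as far as the arm can. A call with a gripper value outside its range is refused whole. "gripper" is the opening, from 0 (shut) to 1 (fully open), set as the call begins (left out, the last holds). The fingers move at their own pace and stop on an object; "newtons" is the grip in N (left out, the last holds). Time passes only in rows, so rows that repeat a pose let the fingers close. It gives the time, the measured TCP pose, the force, the opening and the grip force at its end, in the units of the state.
- monitor.read_state(): the state, without advancing time (a new reading comes with each control period).
- viewer.read_camera(name): name is "scene" or "top" or "wrist"; returns a dict with "image" (384x512x3 uint8, red, green, blue), "intrinsics" (3x3 intrinsics, pixels), "T" (4x4, takes a point from camera to world coordinates); the wrist camera has in their place "hand_eye" (4x4, takes a point from camera to tool coordinates, whose origin is the TCP and whose axes are the flange's). Camera axes: x right, y up, looking along -z (the intrinsics and any distortion apply to the point x, -y, -z); pixel columns grow to the right and rows downward; lengths in m; the calibration is good to about 2 mm. A picture is of the moment at which its call begins: read the wrist's pose just before it. There is no depth.
- job.finish_job(): hands the job in; it is judged then, once.
Trained networks look in a picture, given as the dict that the camera call returned (one of the last four; its "shot" number tells which), for a name from the list of things; names that differ only in an ending like _2 or _b are one class to them, and where a whole thing is asked for, a point or a joint stands for the part that bears it (a point fixed in the world has none). Each returns a list of dicts, best first, with "score" (0 to 1); they miss things now and then, are a little off and sometimes report something else, mostly with a low value. They report only what shows in the picture. A call takes as long as a camera call. They do not tell look-alikes from the thing itself.
- viewer.boxes_of(picture, label): "extent" ([centre column, centre row, width, height] in pixels, round what is visible of it).
- viewer.spot_point(picture, label): "point" ([column, row] in pixels: a listed point, or the origin of a listed thing).
The state is a dict: "time": time; "q": joint angles; "joint_vel": joint speeds; "joint_torque": joint torques, N m; "tool_pos": TCP position; "tcp_rot": TCP orientation; "wrist_force": force on the tool from outside, world axes, zero at the start; "torque": the same for the moment, N m; "width": opening from 0.0 (shut) to 1.0 (fully open); "grip_force": force on a finger pad.
Only numpy, scipy, OpenCV 4.12 (cv2) and the standard library are available. Lean on these libraries where they do the work, as an engineer would, in place of code of your own. Each camera call takes 0.05 s, during which the arm holds its last target. There are 200 camera calls.

## Working session

There is one attempt and no reset: what is moved stays moved. The work goes in short steps, Python scripts to look and compute and a tool call to move; the robot and the scene stay as the last step left them, time stands still between calls to the robot, and variables do not carry over. Pictures are saved under pics/ and viewed, at most 10 in all, crops included, and the job is handed in when it is done.

Besides the shell and the picture viewer there is one more tool, called after "Request:" by a JSON object that holds its "op" and its "data", one argument or row to a line. step_arm: Moves the arm, as the interface text tells. Its arguments: {"type":"object","properties":{"series":{"type":"array"},"gripper":{"type":"number"},"newtons":{"type":"number"}},"required":["series"]}

```bash
mkdir -p pics; cat > h.py <<'E'
import numpy as np, cv2
from scipy.spatial.transform import Rotation as R
from workcell import monitor, viewer, job
def cam(n):
    s=monitor.read_state(); p=viewer.read_camera(n)
    if n=="wrist":
        W=np.eye(4); W[:3,:3]=R.from_rotvec(s["tcp_rot"]).as_matrix(); W[:3,3]=s["tool_pos"]
        p["Tw"]=W@p["hand_eye"]
    else: p["Tw"]=p["T"]
    return p
def world(p,uv,z):
    K=p["intrinsics"]; T=p["Tw"]
    d=np.linalg.inv(K)@np.array([uv[0],uv[1],1.]); d=T[:3,:3]@np.array([d[0],-d[1],-d[2]])
    o=T[:3,3]; return o+d*(z-o[2])/d[2]
def pix(p,X):
    T=np.linalg.inv(p["Tw"]); c=T[:3,:3]@np.array(X)+T[:3,3]
    u=p["intrinsics"]@np.array([c[0],-c[1],-c[2]]); return u[:2]/u[2]
def save(p,n): cv2.imwrite("pics/"+n+".png",p["image"][:,:,::-1])
Z=dict(test_block=0,seat=.036,recess=.0297,lip=.043,spreader=0,module=0,clamp_pivot=.0465,clamp_post=.0825,heat_sink=0,tally=0,capacitor=0)
E
python3 - <<'E'
from h import *
ims=[]
for n in("top","scene"):
    p=cam(n); save(p,n+"0"); print(n,{k:np.shape(v) for k,v in p.items()},p["Tw"][:3,3],p["intrinsics"])
    for l in Z:
        print(l,[(round(d["score"],2),np.round(d["point"]).astype(int).tolist(),world(p,d["point"],Z[l])[:2].round(3).tolist()) for d in viewer.spot_point(p,l)])
E
```

```text
top {'image': (384, 512, 3), 'intrinsics': (3, 3), 'T': (4, 4), 'shot': (), 'Tw': (4, 4)} [0.3059383  0.02470829 1.2228723 ] [[381.06272558   0.         253.44234902]
 [  0.         381.06272558 187.66962349]
 [  0.           0.           1.        ]]
test_block [(0.83, [249, 217], [0.464, 0.024]), (0.25, [359, 210], [0.459, -0.331])]
seat [(0.62, [244, 209], [0.485, 0.037])]
recess [(0.97, [248, 213], [0.474, 0.027])]
lip [(0.58, [242, 212], [0.476, 0.047]), (0.3, [359, 208], [0.46, -0.321])]
spreader [(0.49, [358, 208], [0.464, -0.329]), (0.43, [363, 180], [0.556, -0.358])]
module [(0.92, [190, 212], [0.496, 0.214]), (0.64, [149, 230], [0.446, 0.348]), (0.44, [172, 250], [0.379, 0.275])]
clamp_pivot [(0.43, [268, 222], [0.437, -0.034])]
clamp_post [(0.55, [271, 215], [0.455, -0.041])]
heat_sink [(0.43, [355, 156], [0.64, -0.344])]
tally [(0.67, [245, 148], [0.696, 0.021])]
capacitor [(0.54, [221, 162], [0.654, 0.102]), (0.28, [240, 214], [0.477, 0.052])]
scene {'image': (384, 512, 3), 'intrinsics': (3, 3), 'T': (4, 4), 'shot': (), 'Tw': (4, 4)} [0.4981617  0.80782681 1.06904717] [[462.00414866   0.         256.70605983]
 [  0.         462.00414866 191.33377518]
 [  0.           0.           1.        ]]
test_block []
seat []
recess []
lip []
spreader []
module []
clamp_pivot []
clamp_post []
heat_sink []
tally []
capacitor []
```

View pics/top0.png

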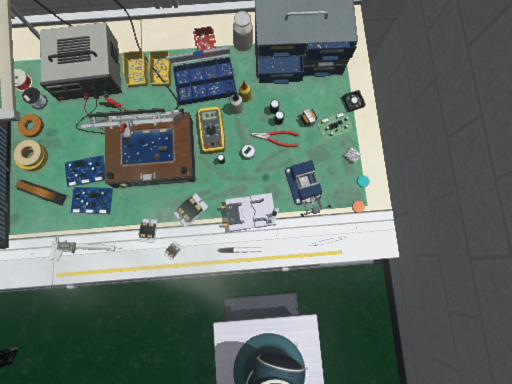

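View pics/scene0.png

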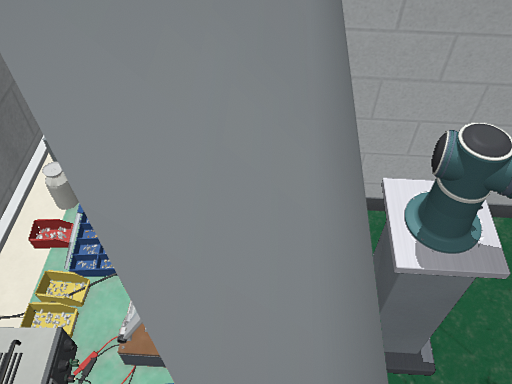

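The top view shows an orange disc at (359,207) and a teal one at (363,181). There are three module-like things at (190,208), (148,230) and (173,250), and the block is at about (249,212). I'll zoom in there.

```bash
python3 - <<'E'
from h import *
im=cv2.imread("pics/top0.png")
a=cv2.resize(im[185:265,130:290],None,fx=5,fy=5,interpolation=cv2.INTER_CUBIC)
cv2.imwrite("pics/crop0.png",a)
p=cam("top")
for d in viewer.boxes_of(p,"module"): print(d)
print(p["Tw"])
s=monitor.read_state();print(s["tcp_rot"],s["tool_pos"])
print(R.from_rotvec(s["tcp_rot"]).as_matrix().round(3))
hsv=cv2.cvtColor(p["image"],cv2.COLOR_RGB2HSV)
E
```

```text
{'extent': [147.3, 231.9, 17.3, 24.6], 'score': 0.81}
{'extent': [187.9, 211.1, 30.3, 29.1], 'score': 0.72}
{'extent': [175.0, 250.1, 13.6, 16.5], 'score': 0.49}
[[-0.07710545  0.97623505 -0.20253366  0.3059383 ]
 [-0.99702128 -0.07512685  0.01745048  0.02470829]
 [ 0.00182005  0.2032759   0.97911981  1.2228723 ]
 [ 0.          0.          0.          1.        ]]
[ 3.85054890e-01  3.11788586e+00 -7.20796641e-07] [0.16425678 0.65469738 0.19729612]
[[-0.97   0.243  0.   ]
 [ 0.243  0.97  -0.   ]
 [-0.     0.    -1.   ]]
```

View pics/crop0.png

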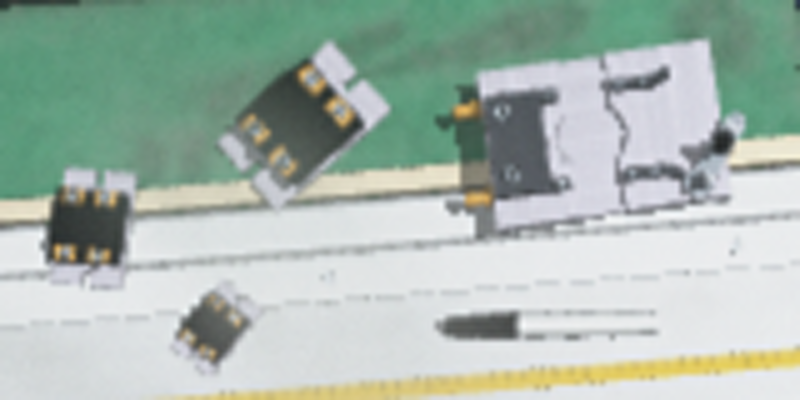

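The middle-sized module is the one at crop (88,228), which is image (148,230). The block's stop end points left and the clamp is at lower right, open.

```bash
cat >> h.py <<'E'
def delta(x=None,y=None,z=None,yaw=None):
    """shift in tool axes and turn; yaw = world angle of tool y axis, mod pi"""
    s=monitor.read_state(); M=R.from_rotvec(s["tcp_rot"]).as_matrix(); t=np.array(s["tool_pos"])
    g=np.array([a if a is not None else b for a,b in zip((x,y,z),t)])
    cy=np.arctan2(M[1,1],M[0,1]); tr=0
    if yaw is not None: tr=-((yaw-cy+np.pi/2)%np.pi-np.pi/2)
    print("delta",(M.T@(g-t)).round(4),"turn",round(tr,3),"| yaw",round(cy,3),"tcp",t.round(4),"q",np.round(s["q"],2),"t",round(s["time"],2))
E
python3 - <<'E'
from h import *
p=cam("wrist"); print(p["hand_eye"].round(3),p["intrinsics"].round(1))
delta(.40,.35,.28,1.57)
E
```

```text
[[-0.001  0.956  0.294  0.076]
 [ 1.     0.001  0.001 -0.001]
 [ 0.     0.294 -0.956 -0.175]
 [ 0.     0.     0.     1.   ]] [[318.9   0.  253.2]
 [  0.  318.9 188.8]
 [  0.    0.    1. ]]
delta [-0.3028 -0.2382 -0.0827] turn -0.245 | yaw 1.325 tcp [0.1642 0.6547 0.1973] q [ 1.29  0.26  1.6   0.    1.27 -0.04] t 1.35
```

Request:
{"op": "step_arm", "data": {
  "series": [-0.043,-0.034,-0.012,-0.035,-0.087,-0.068,-0.024,-0.07,-0.13,-0.102,-0.036,-0.105,-0.173,-0.136,-0.048,-0.14,-0.216,-0.17,-0.06,-0.175,-0.26,-0.204,-0.072,-0.21,-0.303,-0.238,-0.083,-0.245,-0.303,-0.238,-0.083,-0.245],
  "gripper": 1,
  "newtons": 40
}}

```text
time: 2.35
tool_pos: [0.4029, 0.3478, 0.2818]
tcp_rot: [0.009, 3.139, 0.001]
wrist_force: [-0.1, 0.4, -0.8]
width: 1.004
grip_force: 0.0
```

```bash
python3 - <<'E'
from h import *
p=cam("wrist"); save(p,"w1")
for l in("module",): 
    for d in viewer.spot_point(p,l): print(l,d["score"],d["point"],world(p,d["point"],0)[:2].round(4))
    for d in viewer.boxes_of(p,l): print(d)
delta(.42,.03,.28,1.57)
E
```

```text
module 0.94 [252.6, 177.4] [0.4508 0.3463]
module 0.84 [198.5, 127.0] [0.3765 0.2703]
module 0.6 [162.6, 209.6] [0.5009 0.2082]
module 0.17 [29.1, 201.0] [0.4856 0.0071]
{'extent': [165.8, 208.8, 70.4, 66.7], 'score': 0.87}
{'extent': [255.8, 172.1, 42.3, 50.5], 'score': 0.77}
{'extent': [198.8, 125.7, 40.5, 42.4], 'score': 0.72}
delta [-0.0205 -0.3204 -0.    ] turn -0.0 | yaw 1.57 tcp [0.3999 0.3504 0.2801] q [ 0.67 -0.05  1.8   0.    1.39 -0.9 ] t 2.5
```

View pics/w1.png

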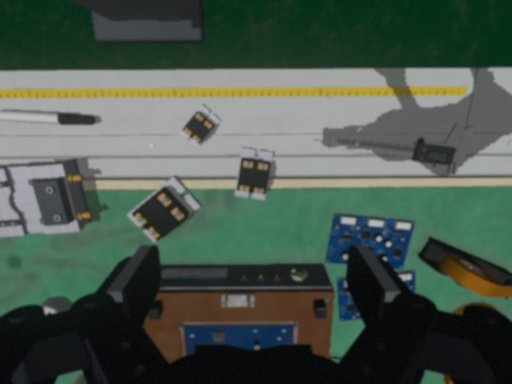

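The wrist view shows the module at (254,174), with the block at the left edge around (40,200). Next I'll move above the block.

Request:
{"op": "step_arm", "data": {
  "series": [-0.004,-0.055,0,0,-0.008,-0.11,0,0,-0.011,-0.165,0,0,-0.014,-0.22,0,0,-0.018,-0.275,0,0,-0.02,-0.32,0,0,-0.02,-0.32,0,0]
}}

```text
time: 3.38
tool_pos: [0.4197, 0.029, 0.2799]
tcp_rot: [-0.005, -3.141, 0.001]
wrist_force: [0.3, -0.3, -0.2]
width: 1.006
grip_force: 0.0
```

```bash
python3 - <<'E'
from h import *
p=cam("wrist"); save(p,"w2")
for l in ("test_block","seat","recess","lip","clamp_pivot","clamp_post","capacitor"): 
    for d in viewer.spot_point(p,l): print(l,d["score"],d["point"],world(p,d["point"],Z[l])[:2].round(4))
a=cv2.resize(p["image"][80:300,100:420],(800,550),interpolation=cv2.INTER_CUBIC)
cv2.imwrite("pics/w2c.png",a[:,:,::-1])
delta(.43,-.34,.25,1.57)
E
```

```text
test_block 0.69 [251.4, 181.5] [0.4724 0.0254]
seat 0.63 [250.7, 186.4] [0.4692 0.0247]
recess 0.81 [249.2, 192.2] [0.4796 0.0225]
lip 0.88 [274.4, 190.7] [0.4733 0.0568]
clamp_pivot 0.74 [204.0, 165.4] [ 0.4371 -0.0362]
clamp_post 0.67 [189.0, 188.0] [ 0.4571 -0.0501]
clamp_post 0.35 [251.6, 181.3] [0.4489 0.0263]
capacitor 0.56 [300.4, 288.5] [0.6562 0.1052]
delta [-0.0095 -0.3713  0.0301] turn 0.002 | yaw 1.572 tcp [0.4199 0.0313 0.2802] q [ 0.01 -0.28  1.99  0.    1.43 -1.56] t 3.77
```

View pics/w2c.png

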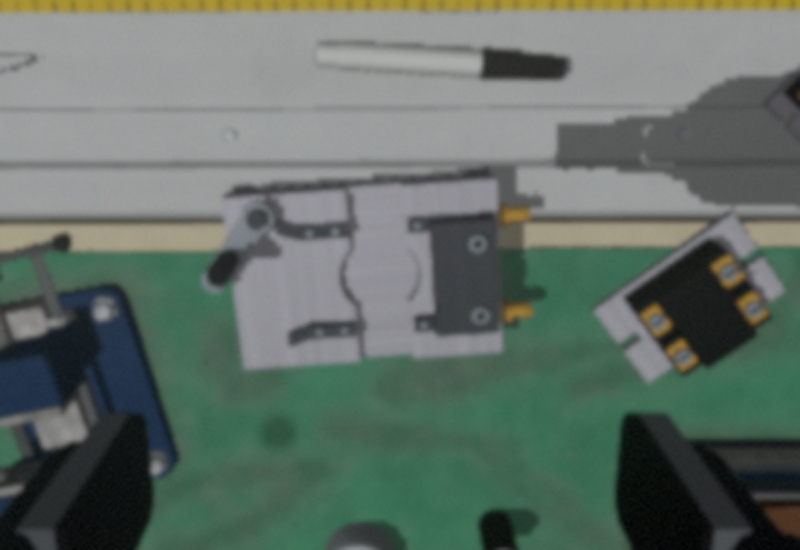

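The block is seen from above with the lip on the right (crop x≈430), the recess circle centred at about crop (382,276), the pivot at (258,217) and the post tip at (215,275). I'll fit the block's pose from these and start towards the disc.

```bash
python3 - <<'E'
from h import *
from scipy.optimize import least_squares
p=cam("wrist")
# crop px -> full ; block coordinates (mm)
F=[((222,200),(-82,50,36)),((497,180),(66,50,36)),((503,352),(66,-50,36)),((243,369),(-82,-50,36)),
   ((382,276),(0,0,36)),((430,222),(28.5,32,52)),((434,331),(28.5,-32,52)),((258,217),(-62,40,51.5))]
def res(q):
    c,s=np.cos(q[2]),np.sin(q[2]);o=[]
    for uv,b in F:
        X=[q[0]+(c*b[0]-s*b[1])/1e3,q[1]+(s*b[0]+c*b[1])/1e3,b[2]/1e3]
        o+=list(pix(p,X)-(np.array(uv)/2.5+[100,80]))
    return np.array(o)
r=least_squares(res,[.474,.025,1.6],loss="soft_l1"); print(r.x); print(res(r.x).reshape(-1,2).round(1))
delta(.43,-.34,.25,1.57)
E
```

```text
[0.47527517 0.02941979 1.64024723]
[[-0.4 -1.3]
 [ 0.4 -0.8]
 [-0.1  0. ]
 [ 0.2 -0.2]
 [-0.6 -0.1]
 [ 0.4  0.3]
 [ 1.2  2.5]
 [-0.8  0.9]]
delta [-0.0097 -0.3711  0.0302] turn 0.002 | yaw 1.572 tcp [0.4199 0.0311 0.2802] q [ 0.01 -0.28  1.99  0.    1.43 -1.56] t 3.83
```

Request:
{"op": "step_arm", "data": {
  "series": [-0.002,-0.06,0,0,-0.004,-0.12,0,0,-0.006,-0.18,0,0,-0.008,-0.24,0,0,-0.009,-0.3,0.01,0,-0.01,-0.36,0.02,0,-0.01,-0.371,0.03,0,-0.01,-0.371,0.03,0]
}}

```text
time: 4.82
tool_pos: [0.4291, -0.3403, 0.2487]
tcp_rot: [-0.003, -3.139, -0.004]
wrist_force: [-0.1, -0.4, 0.7]
width: 0.998
grip_force: 0.0
```

```bash
python3 - <<'E'
from h import *
p=cam("wrist"); save(p,"w3")
for d in viewer.spot_point(p,"spreader"): print(d["score"],d["point"],world(p,d["point"],0)[:2].round(4))
hsv=cv2.cvtColor(p["image"],cv2.COLOR_RGB2HSV)
m=cv2.inRange(hsv,(4,110,90),(18,255,255))
n,_,st,ce=cv2.connectedComponentsWithStats(m)
for i in range(1,n):
    if st[i,4]>150: print(st[i],ce[i].round(1),world(p,ce[i],.006)[:2].round(4))
delta()
E
```

```text
0.92 [241.2, 235.0] [ 0.5533 -0.3579]
0.91 [262.2, 181.7] [ 0.4729 -0.3278]
[246 167  29  27 603] [260.  179.7] [ 0.4684 -0.331 ]
delta [0. 0. 0.] turn 0 | yaw 1.571 tcp [ 0.4299 -0.3395  0.2503] q [-0.71 -0.01  1.81  0.    1.34 -2.29] t 4.92
```

View pics/w3.png

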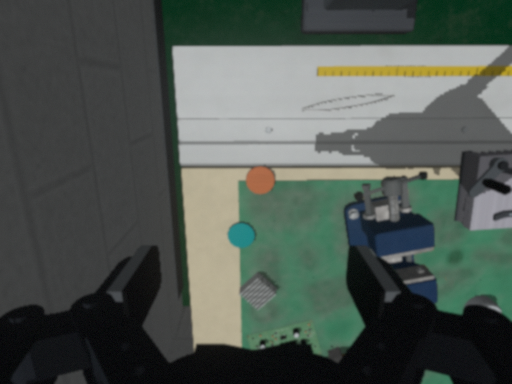

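The copper disc is at (260,180) and the teal one at (241,235). I'll grip it diagonally to stay clear of the teal disc, checking from lower down first.

```bash
python3 - <<'E'
from h import *
delta(.468,-.331,.10,.6)
E
```

```text
delta [-0.0381  0.0083  0.1503] turn 0.971 | yaw 1.571 tcp [ 0.4299 -0.3395  0.2503] q [-0.71 -0.01  1.81  0.    1.34 -2.29] t 4.92
```

Request:
{"op": "step_arm", "data": {
  "series": [-0.006,0.001,0.025,0.16,-0.012,0.003,0.05,0.32,-0.018,0.004,0.075,0.48,-0.024,0.006,0.1,0.64,-0.03,0.007,0.125,0.8,-0.038,0.0085,0.15,0.97,-0.038,0.0085,0.15,0.97],
  "gripper": 1
}}

```text
time: 5.8
tool_pos: [0.4672, -0.3296, 0.099]
tcp_rot: [-1.458, -2.779, -0.001]
wrist_force: [-0.6, 0.6, -0.1]
width: 1.001
grip_force: 0.0
```

```bash
cat >> h.py <<'E'
def disc(p,z):
    hsv=cv2.cvtColor(p["image"],cv2.COLOR_RGB2HSV)
    m=cv2.inRange(hsv,(4,110,70),(18,255,255))
    n,_,st,ce=cv2.connectedComponentsWithStats(m); i=1+np.argmax(st[1:,4])
    print("disc",st[i],ce[i].round(1),world(p,ce[i],z)[:2].round(4)); return world(p,ce[i],z)
E
python3 - <<'E'
from h import *
p=cam("wrist"); save(p,"w4")
X=disc(p,.005)
for d in viewer.spot_point(p,"spreader"): print(d["score"],d["point"],world(p,d["point"],0)[:2].round(4))
delta(X[0],X[1],.0,.6)
E
```

```text
disc [ 234  161   44   43 1481] [255.8 182.2] [ 0.469 -0.33 ]
0.77 [254.1, 183.0] [ 0.469  -0.3326]
0.69 [312.4, 253.0] [ 0.5545 -0.3582]
delta [0.0011 0.0014 0.1015] turn 0.005 | yaw 0.605 tcp [ 0.4683 -0.3316  0.1015] q [-0.66  0.15  1.92  0.    1.07 -1.26] t 5.9
```

Request:
{"op": "step_arm", "data": {
  "series": [0.001,0.001,0.05,0,0.001,0.001,0.09,0,0.001,0.001,0.1005,0,0.001,0.001,0.1005,0]
}}

```text
time: 6.4
tool_pos: [0.4685, -0.3314, 0.0008]
tcp_rot: [1.464, 2.779, -0.0]
wrist_force: [0.0, 0.1, 0.8]
width: 1.0
grip_force: 0.0
```

Request:
{"op": "step_arm", "data": {
  "series": [0,0,0,0,0,0,0,0,0,0,0,0,0,0,0,0,0,0,0,0,0,0,0,0],
  "gripper": 0,
  "newtons": 40
}}

```text
time: 7.15
tool_pos: [0.4679, -0.331, -0.0003]
tcp_rot: [-1.466, -2.779, -0.0]
wrist_force: [-0.0, -0.3, -0.8]
width: -0.003
grip_force: 0.0
```

```bash
python3 - <<'E'
from h import *
s=monitor.read_state();print(s["width"],s["grip_force"],s["wrist_force"]);delta()
E
```

```text
-0.0029952630542254433 0.0 [-0.01774413 -0.3087907  -0.76578392]
delta [0. 0. 0.] turn 0 | yaw 0.6 tcp [ 4.679e-01 -3.310e-01 -3.000e-04] q [-0.66  0.27  1.99  0.    0.88 -1.26] t 7.15
```

The grasp missed. I'll raise the arm and look.

Request:
{"op": "step_arm", "data": {
  "series": [0,0,-0.05,0,0,0,-0.1,0,0,0,-0.1,0,0,0,-0.1,0],
  "gripper": 1
}}

```text
time: 7.65
tool_pos: [0.4677, -0.3309, 0.0996]
tcp_rot: [-1.466, -2.779, 0.0]
wrist_force: [-0.5, 0.9, -0.8]
width: 0.844
grip_force: 0.0
```

```bash
python3 - <<'E'
from h import *
p=cam("wrist"); save(p,"w5")
X=disc(p,.005); delta(X[0],X[1],.0,.6)
E
```

```text
disc [ 234  159   44   43 1482] [255.9 180.1] [ 0.4689 -0.33  ]
delta [-0.001   0.0018  0.0986] turn 0.0 | yaw 0.6 tcp [ 0.467  -0.3303  0.0986] q [-0.66  0.15  1.93 -0.    1.06 -1.26] t 7.7
```

View pics/w5.png

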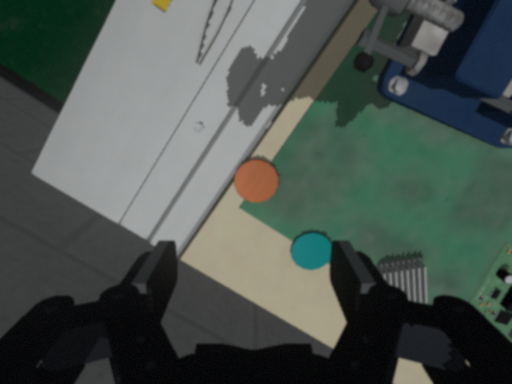

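The fingers straddle the disc correctly, but the tips evidently passed above it. I'll pre-close to about 0.6 and lower until they touch.

Request:
{"op": "step_arm", "data": {
  "series": [0,0.001,0.05,0,0,0.001,0.09,0,0,0.001,0.0986,0,0,0.001,0.0986,0],
  "gripper": 0.6
}}

```text
time: 8.2
tool_pos: [0.4678, -0.3298, -0.0]
tcp_rot: [-1.464, -2.776, -0.001]
wrist_force: [-0.0, -0.2, 0.0]
width: 0.606
grip_force: 0.0
```

Request:
{"op": "step_arm", "data": {
  "series": [0,0,0.001,0,0,0,0.002,0,0,0,0.003,0,0,0,0.004,0,0,0,0.004,0]
}}

```text
time: 8.82
tool_pos: [0.4687, -0.3304, -0.0028]
tcp_rot: [-1.466, -2.779, 0.0]
wrist_force: [0.6, 0.1, -0.1]
width: 0.596
grip_force: 0.0
```

Request:
{"op": "step_arm", "data": {
  "series": [0,0,0.001,0,0,0,0.002,0,0,0,0.003,0,0,0,0.004,0,0,0,0.004,0]
}}

```text
time: 9.45
tool_pos: [0.4687, -0.3304, -0.007]
tcp_rot: [-1.466, -2.778, -0.0]
wrist_force: [0.6, -0.4, 0.1]
width: 0.6
grip_force: 0.0
```

Request:
{"op": "step_arm", "data": {
  "series": [0,0,0,0,0,0,0,0,0,0,0,0,0,0,0,0],
  "gripper": 0.35,
  "newtons": 30
}}

```text
time: 9.95
tool_pos: [0.4688, -0.3305, -0.0068]
tcp_rot: [1.466, 2.779, -0.0]
wrist_force: [0.4, 0.6, -0.1]
width: 0.353
grip_force: 0.0
```

```bash
python3 - <<'E'
from h import *
p=cam("wrist"); save(p,"w6")
disc(p,.005); print(pix(p,monitor.read_state()["tool_pos"]),pix(p,[.469,-.33,.006]))
t=cam("top"); save(t,"t6")
c=cv2.resize(t["image"][150:250,310:410],(384,384),interpolation=cv2.INTER_CUBIC)
cv2.imwrite("pics/c6.png",np.hstack([p["image"][:,64:448],c])[:,:,::-1]); delta()
E
```

```text
disc [ 221  198   69   65 3483] [255.1 230. ] [ 0.4685 -0.3296]
[254.61714409 223.16310427] [255.50180234 231.80395642]
delta [0. 0. 0.] turn 0 | yaw 0.6 tcp [ 0.4688 -0.3305 -0.0068] q [-0.66  0.28  1.99  0.    0.86 -1.26] t 10.05
```

View pics/c6.png

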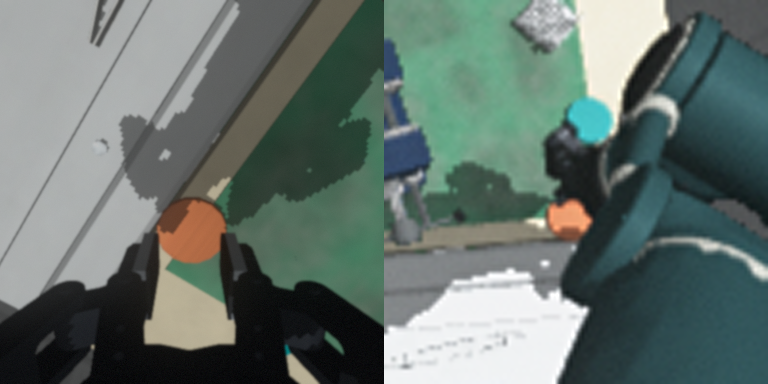

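The disc is centred between the fingers but lies lower than reckoned: its size (69 px against 72 expected) suggests about 1 cm lower. I'll reopen and go deeper, watching the force.

Request:
{"op": "step_arm", "data": {
  "series": [0,0,0,0,0,0,0,0,0,0,0.001,0,0,0,0.002,0,0,0,0.003,0,0,0,0.004,0,0,0,0.004,0],
  "gripper": 0.6
}}

```text
time: 10.92
tool_pos: [0.4687, -0.3304, -0.011]
tcp_rot: [-1.466, -2.779, -0.0]
wrist_force: [-0.8, 0.2, -0.7]
width: 0.6
grip_force: 0.0
```

Request:
{"op": "step_arm", "data": {
  "series": [0,0,0,0,0,0,0,0,0,0,0,0,0,0,0,0],
  "gripper": 0.35
}}

```text
time: 11.42
tool_pos: [0.4688, -0.3305, -0.0108]
tcp_rot: [1.466, 2.779, -0.0]
wrist_force: [0.2, -0.4, -0.5]
width: 0.345
grip_force: 0.0
```

Request:
{"op": "step_arm", "data": {
  "series": [0,0,0.001,0,0,0,0.002,0,0,0,0.003,0,0,0,0.003,0]
}}

```text
time: 11.92
tool_pos: [0.4687, -0.3304, -0.014]
tcp_rot: [-1.466, -2.778, -0.0]
wrist_force: [0.0, -0.3, 0.1]
width: 0.346
grip_force: 0.0
```

Request:
{"op": "step_arm", "data": {
  "series": [0,0,0.001,0,0,0,0.002,0,0,0,0.003,0,0,0,0.003,0]
}}

```text
time: 12.42
tool_pos: [0.4687, -0.3304, -0.017]
tcp_rot: [-1.466, -2.779, -0.0]
wrist_force: [0.7, 0.0, 0.3]
width: 0.352
grip_force: 0.0
```

```bash
python3 - <<'E'
from h import *
from scipy.optimize import least_squares
p=cam("wrist"); save(p,"w7"); disc(p,.005)
def cont(img):
    hsv=cv2.cvtColor(img,cv2.COLOR_RGB2HSV); m=cv2.inRange(hsv,(4,90,60),(18,255,255))
    c=max(cv2.findContours(m,0,1)[0],key=cv2.contourArea); return cv2.fitEllipse(cv2.convexHull(c)),cv2.boundingRect(c)
for n in("w3","w4","w5","w6","w7"): print(n,cont(cv2.imread(f"pics/{n}.png")[:,:,::-1]))
t=cam("top"); 
for z in(-.02,-.01,0,.005): print(z,[round(float(a),1) for x in ([.4487,-.33,z],[.4887,-.33,z],[.4687,-.35,z],[.4687,-.31,z]) for a in pix(p,x)])
cv2.imwrite("pics/c7.png",p["image"][120:384,100:420][:,:,::-1].repeat(2,0).repeat(2,1)); print(monitor.read_state()["tool_pos"],monitor.read_state()["joint_torque"])
E
```

```text
disc [ 221  205   71   68 3711] [254.9 238. ] [ 0.4682 -0.3296]
w3 (((260.01513671875, 179.59542846679688), (27.783639907836914, 28.463266372680664), 95.48526763916016), (246, 166, 29, 28))
w4 (((255.64785766601562, 182.1684112548828), (43.583595275878906, 44.74929428100586), 93.35301971435547), (233, 161, 46, 44))
w5 (((255.7896270751953, 180.13644409179688), (43.41947555541992, 45.04539108276367), 94.8973617553711), (233, 159, 46, 44))
w6 (((255.33609008789062, 229.97564697265625), (65.63663482666016, 70.3603515625), 90.9528579711914), (220, 198, 71, 65))
w7 (((255.55368041992188, 238.031494140625), (69.68990325927734, 73.30445098876953), 85.21167755126953), (220, 204, 72, 69))
-0.02 [227.2, 203.0, 281.9, 237.7, 236.7, 245.4, 274.3, 194.6]
-0.01 [225.8, 209.0, 283.4, 245.2, 235.9, 253.3, 275.4, 200.2]
0 [224.2, 215.6, 285.0, 253.6, 234.9, 262.0, 276.6, 206.4]
0.005 [223.4, 219.2, 285.9, 258.2, 234.4, 266.7, 277.3, 209.8]
[ 0.46877355 -0.33047224 -0.01681752] [-5.29430308e-04 -4.52544129e+01 -2.87064976e+01 -3.25882720e-04
  3.40989332e-03 -3.47642674e-05]
```

View pics/c7.png

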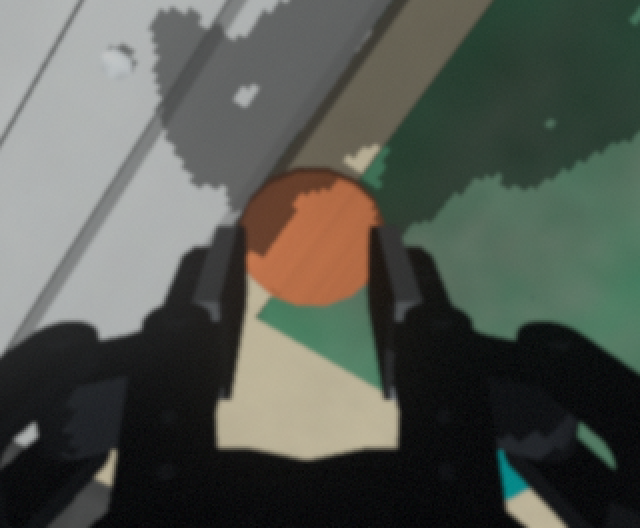

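The finger tips (crop rows about 230, 66 px apart) appear roughly 35–40 mm short of the stated TCP. I'll check by lowering to contact.

Request:
{"op": "step_arm", "data": {
  "series": [0,0,0.003,0,0,0,0.006,0,0,0,0.008,0,0,0,0.009,0,0,0,0.01,0]
}}

```text
time: 13.15
tool_pos: [0.4688, -0.3305, -0.0269]
tcp_rot: [-1.466, -2.779, 0.0]
wrist_force: [0.3, -0.2, 0.4]
width: 0.35
grip_force: 0.0
```

Request:
{"op": "step_arm", "data": {
  "series": [0,0,0.001,0,0,0,0.002,0,0,0,0.003,0,0,0,0.004,0]
}}

```text
time: 13.65
tool_pos: [0.4689, -0.3305, -0.0285]
tcp_rot: [-1.465, -2.778, -0.0]
wrist_force: [-6.7, 4.6, 20.9]
width: 0.349
grip_force: 10.6
```

Contact is at TCP z ≈ −0.028 on the disc top, so the real tips end about 34 mm behind the reported TCP. I'll lift, open, lower to −0.033 and close.

Request:
{"op": "step_arm", "data": {
  "series": [0,0,-0.006,0,0,0,-0.006,0,0,0,-0.006,0,0,0,0,0,0,0,0.002,0,0,0,0.002,0],
  "gripper": 0.65
}}

```text
time: 14.4
tool_pos: [0.4683, -0.3301, -0.0335]
tcp_rot: [-1.465, -2.778, -0.0]
wrist_force: [0.4, 0.3, -0.4]
width: 0.65
grip_force: 0.0
```

Request:
{"op": "step_arm", "data": {
  "series": [0,0,0,0,0,0,0,0,0,0,0,0,0,0,0,0,0,0,0,0],
  "gripper": 0.2,
  "newtons": 40
}}

```text
time: 15.02
tool_pos: [0.469, -0.3307, -0.0325]
tcp_rot: [1.465, 2.778, -0.0]
wrist_force: [0.1, 0.2, 3.1]
width: 0.439
grip_force: 40.0
```

The grip is good (width 0.44, 40 N). I'll lift and carry the disc to the block.

```bash
python3 - <<'E'
from h import *
delta(.4753,.0294,.16,.069)
E
```

```text
delta [ 0.2935  0.2085 -0.1926] turn 0.531 | yaw 0.6 tcp [ 0.469  -0.3307 -0.0325] q [-0.66  0.32  2.   -0.    0.82 -1.26] t 15.03
```

Request:
{"op": "step_arm", "data": {
  "series": [0,0,-0.03,0,0,0,-0.08,0,0,0,-0.14,0,0,0,-0.19,0]
}}

```text
time: 15.52
tool_pos: [0.4688, -0.3304, 0.159]
tcp_rot: [1.465, 2.778, -0.0]
wrist_force: [0.5, 0.4, -0.7]
width: 0.43
grip_force: 40.1
```

Request:
{"op": "step_arm", "data": {
  "series": [0.042,0.029,0,0.1,0.084,0.059,0,0.2,0.126,0.088,0,0.3,0.168,0.118,0,0.4,0.21,0.147,0,0.5,0.252,0.176,0,0.531,0.294,0.208,0.03,0.531,0.294,0.208,0.06,0.531]
}}

```text
time: 16.52
tool_pos: [0.4745, 0.0331, 0.0966]
tcp_rot: [2.138, 2.302, 0.002]
wrist_force: [-0.5, -0.1, -1.5]
width: 0.43
grip_force: 40.2
```

```bash
python3 - <<'E'
from h import *
print(monitor.read_state()["width"])
p=cam("wrist"); save(p,"w8")
for l in ("recess","seat","clamp_post","clamp_pivot","lip"): 
    for d in viewer.spot_point(p,l): print(l,d["score"],d["point"],world(p,d["point"],Z[l])[:2].round(4))
disc(p,.13)
delta(.4753,.0294,.1,.069)
cv2.imwrite("pics/c8.png",cv2.resize(p["image"][60:330,100:420],(711,600),interpolation=cv2.INTER_CUBIC)[:,:,::-1])
E
```

```text
0.43009075423666326
recess 0.62 [251.5, 198.9] [0.473  0.0248]
seat 0.95 [253.2, 198.2] [0.4742 0.0276]
clamp_post 0.95 [230.0, 322.6] [ 0.4634 -0.0511]
clamp_post 0.62 [478.2, 116.4] [0.5996 0.1029]
clamp_pivot 0.61 [205.3, 272.2] [ 0.4402 -0.0342]
lip 0.81 [254.8, 166.7] [0.4734 0.0544]
disc [ 214  217   79   72 4565] [252.9 252.3] [0.4737 0.0313]
delta [ 0.0004 -0.0001 -0.0016] turn -0.001 | yaw 0.068 tcp [0.4755 0.0291 0.0984] q [ 0.01 -0.03  2.12 -0.    1.05 -0.06] t 16.82
```

View pics/c8.png

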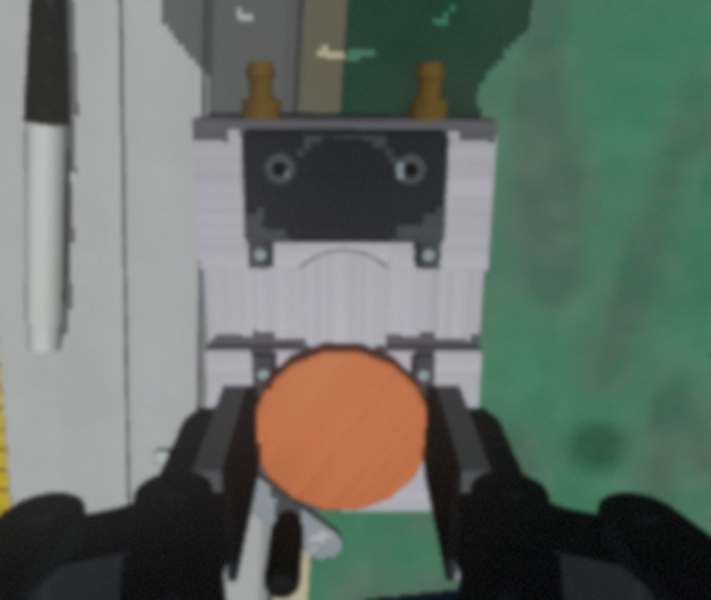

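This clear view shows the held disc at crop (340,428), the slot edges at crop rows 267 and 341, the lip front at row 240 and the recess arc apex at (343,250). I'll compute the recess centre.

```bash
python3 - <<'E'
from h import *
from scipy.optimize import least_squares
p=cam("wrist")
F=[((203,267),(15,50,36)),((489,267),(15,-50,36)),((206,341),(-15,50,36)),((482,341),(-15,-50,36)),((343,250),(21,0,36)),
   ((246,241),(28.5,32,52)),((446,241),(28.5,-32,52))]
def res(q):
    c,s=np.cos(q[2]),np.sin(q[2]);o=[]
    for uv,b in F:
        X=[q[0]+(c*b[0]-s*b[1])/1e3,q[1]+(s*b[0]+c*b[1])/1e3,b[2]/1e3]
        o+=list(pix(p,X)-(np.array(uv)/2.222+[100,60]))
    return np.array(o)
r=least_squares(res,[.474,.025,1.6],loss="soft_l1"); print(r.x); print(res(r.x).reshape(-1,2).round(1))
X=disc(p,.0984+.0325+.006)
delta(r.x[0],r.x[1],.05,r.x[2]-np.pi/2)
M=R.from_rotvec(monitor.read_state()["tcp_rot"]).as_matrix()
print("disc in tool",M.T@(X-monitor.read_state()["tool_pos"]))
# expected bottom-edge-of-image row of disc
E
```

```text
[0.47680358 0.02290156 1.63579611]
[[-0.9 -0.3]
 [-0.1 -0.1]
 [-0.1  2.6]
 [ 0.7  2.8]
 [ 0.9 -0.1]
 [-0.1 -0.8]
 [-0.2 -0.6]]
disc [ 215  216   78   74 4567] [253.2 252.4] [0.4746 0.03  ]
delta [-0.0061  0.0005  0.0487] turn 0.003 | yaw 0.068 tcp [0.4758 0.0289 0.0987] q [ 0.01 -0.03  2.12 -0.    1.05 -0.06] t 16.88
disc in tool [ 0.00116252 -0.00098341 -0.03824248]
```

Request:
{"op": "step_arm", "data": {
  "series": [-0.003,0.001,0.02,0.003,-0.006,0.001,0.05,0.003,-0.006,0.001,0.07,0.003,-0.006,0.001,0.075,0.003,-0.006,0.001,0.075,0.003]
}}

```text
time: 17.5
tool_pos: [0.4767, 0.0233, 0.023]
tcp_rot: [2.147, 2.292, 0.001]
wrist_force: [0.6, 0.9, -0.5]
width: 0.431
grip_force: 40.3
```

```bash
python3 - <<'E'
from h import *
p=cam("wrist"); save(p,"w9"); s=monitor.read_state()
disc(p,s["tool_pos"][2]+.0385)
delta()
im=p["image"].copy()
cv2.imwrite("pics/c9.png",cv2.resize(im[130:350,120:400],(764,600),interpolation=cv2.INTER_CUBIC)[:,:,::-1])
E
```

```text
disc [ 214  216   79   73 4564] [253.1 251.7] [0.4758 0.0249]
delta [0. 0. 0.] turn 0 | yaw 0.065 tcp [0.4771 0.0234 0.0234] q [-0.    0.07  2.18  0.    0.89 -0.07] t 17.55
```

View pics/c9.png

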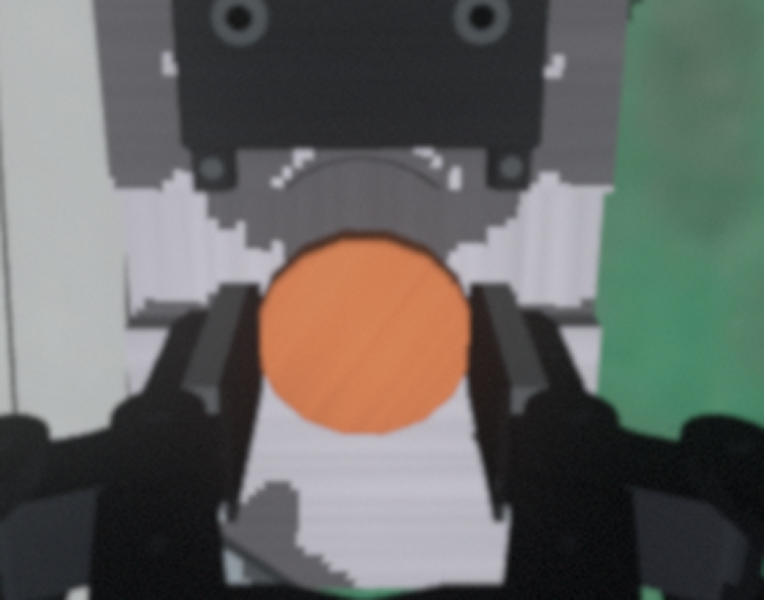

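The disc is at crop (365,333) above the slot, laterally centred on the lip and slot (centre column ≈364). I'll fit the block again from the slot edges, arc and lip here. I'm at the picture limit, so from now on I work from numbers only.

```bash
python3 - <<'E'
from h import *
from scipy.optimize import least_squares
p=cam("wrist"); s=monitor.read_state()
F=[((115,187),(15,50,36)),((612,187),(15,-50,36)),((362,158),(21,0,36)),((183,148),(28.5,32,52)),((547,148),(28.5,-32,52)),((128,325),(-15,50,36)),((600,325),(-15,-50,36))]
def res(q):
    c,t=np.cos(q[2]),np.sin(q[2]);o=[]
    for uv,b in F:
        X=[q[0]+(c*b[0]-t*b[1])/1e3,q[1]+(t*b[0]+c*b[1])/1e3,b[2]/1e3+q[3]]
        o+=list(pix(p,X)-(np.array(uv)/2.7273+[120,130]))
    return np.array(o)
for fz in(0,1):
    f=lambda q:res([*q[:3],q[3]*fz]); r=least_squares(f,[.474,.025,1.6,0],loss="soft_l1"); print(r.x); print(f(r.x).reshape(-1,2).round(1).tolist())
    # held disc: radius-> depth
X=disc(p,s["tool_pos"][2]+.0385); print(X)
delta(r.x[0],r.x[1],s["tool_pos"][2],r.x[2]-np.pi/2)
E
```

```text
[0.47619507 0.02729694 1.63451499 0.        ]
[[-1.7, 0.6], [1.9, 0.6], [0.7, 0.6], [-0.5, -0.9], [-0.0, -0.9], [-1.9, 0.2], [1.7, 0.2]]
[ 0.4762268   0.02633955  1.63524988 -0.00259965]
[[-0.3, 0.8], [0.4, 0.7], [0.6, 0.9], [0.5, -0.5], [-1.4, -0.5], [-0.6, -0.4], [0.3, -0.5]]
disc [ 214  215   79   74 4556] [253.2 251.6] [0.4762 0.0249]
[0.47617006 0.02486411 0.06206574]
delta [ 0.0029 -0.0008 -0.    ] turn 0.001 | yaw 0.066 tcp [0.4772 0.0235 0.0236] q [-0.    0.07  2.18  0.    0.89 -0.07] t 17.6
```

Request:
{"op": "step_arm", "data": {
  "series": [0.0025,0,0.008,0,0.0025,0,0.016,0,0.0025,0,0.016,0,0.0025,0,0.016,0]
}}

```text
time: 18.1
tool_pos: [0.4755, 0.0262, 0.006]
tcp_rot: [-2.147, -2.293, 0.001]
wrist_force: [0.6, -0.5, -1.2]
width: 0.435
grip_force: 40.3
```

```bash
python3 - <<'E'
from h import *
p=cam("wrist"); save(p,"w10"); s=monitor.read_state(); print(s["wrist_force"])
z=s["tool_pos"][2]+.0385
X=disc(p,z)
e=[.0,-.0026]
for zo in(0,-.0026):
    print(zo, pix(p,[.4762,.0273 if zo==0 else .0263,z+zo]))
delta()
# dark horizontal features along the block side columns: row profile for edge finding
g=cv2.cvtColor(p["image"],cv2.COLOR_RGB2GRAY)
for c in (175,335): print(c,g[150:290:2,c-3:c+4].mean(1).astype(int).tolist())
print("mid",g[130:230:2,250:257].mean(1).astype(int).tolist())
E
```

```text
[-0.62783     0.50163012 -0.69073943]
disc [ 214  215   79   74 4605] [253.2 251.6] [0.4747 0.0277]
0 [256.34995717 252.60834391]
-0.0026 [256.16391951 251.84790946]
delta [0. 0. 0.] turn 0 | yaw 0.066 tcp [0.4757 0.0262 0.0062] q [ 0.    0.1   2.19 -0.    0.85 -0.06] t 18.15
175 [89, 91, 92, 93, 95, 96, 97, 98, 99, 99, 100, 101, 116, 157, 153, 111, 103, 102, 102, 101, 102, 103, 102, 101, 102, 102, 101, 101, 103, 104, 105, 106, 105, 120, 175, 191, 191, 191, 191, 191, 191, 191, 190, 191, 191, 191, 191, 191, 191, 191, 191, 191, 189, 187, 169, 108, 84, 74, 58, 50, 48, 50, 42, 37, 37, 36, 38, 37, 34, 33]
335 [99, 100, 103, 104, 104, 105, 105, 104, 102, 100, 103, 126, 136, 134, 134, 119, 101, 101, 101, 100, 100, 100, 101, 101, 102, 100, 99, 100, 102, 103, 104, 104, 103, 115, 172, 193, 193, 194, 194, 194, 194, 194, 193, 194, 193, 193, 194, 194, 193, 192, 193, 193, 193, 192, 191, 178, 117, 88, 67, 61, 86, 116, 73, 32, 24, 24, 27, 25, 23, 23]
mid [45, 45, 44, 44, 44, 44, 44, 44, 43, 43, 44, 42, 42, 43, 43, 43, 42, 43, 43, 44, 44, 44, 44, 42, 43, 43, 43, 44, 44, 44, 44, 45, 46, 46, 46, 56, 143, 128, 101, 101, 102, 100, 79, 64, 115, 149, 154, 154, 153, 153]
```

```bash
python3 - <<'E'
from h import *
im=cv2.imread("pics/w10.png"); g=cv2.cvtColor(im,cv2.COLOR_BGR2GRAY).astype(int)
for r in (160,170,180,190,196):
    d=np.where(g[r,130:380]<68)[0]+130; print(r,d.min(),d.max(),(d.min()+d.max())/2)
# sub-pixel lip edges by gradient + arc
for r in (165,185): 
    q=cv2.GaussianBlur(g.astype(np.float32),(1,9),0)[r-3:r+4].mean(0); dq=np.diff(q); L=130+np.argmin(dq[130:250]); Rr=255+np.argmax(dq[255:380]); print(r,L,Rr,(L+Rr+1)/2)
# green/white outer block edges at slot rows 225..250
for r in (222,230,240,250):
    row=im[r].astype(int); gm=(row[:,1]-row[:,2]); print(r,"green starts",[c for c in range(300,450) if gm[c]>25][:1], g[r,150:185:3].tolist(), g[r,325:360:3].tolist())
E
```

```text
160 179 329 254.0
170 180 328 254.0
180 181 327 254.0
190 181 327 254.0
196 181 326 253.5
165 147 329 238.5
185 149 327 238.5
222 green starts [351] [190, 190, 190, 190, 191, 191, 191, 189, 191, 192, 191, 191] [192, 189, 194, 195, 192, 187, 186, 189, 182, 125, 120, 119]
230 green starts [351] [191, 191, 190, 189, 188, 193, 192, 190, 190, 192, 193, 191] [192, 190, 194, 196, 191, 187, 187, 189, 170, 119, 119, 121]
240 green starts [350] [191, 190, 190, 189, 189, 190, 192, 190, 192, 193, 193, 193] [191, 192, 197, 196, 191, 186, 188, 188, 150, 120, 119, 119]
250 green starts [349] [191, 190, 190, 190, 190, 190, 193, 192, 189, 192, 186, 77] [139, 193, 198, 195, 192, 185, 189, 186, 130, 118, 119, 118]
```

The lateral error is about 0.3 mm and the rows match, so I'll insert.

Request:
{"op": "step_arm", "data": {
  "series": [0,0.0003,0.003,0,0,0.0003,0.005,0,0,0.0003,0.007,0,0,0.0003,0.008,0,0,0.0003,0.008,0]
}}

```text
time: 18.77
tool_pos: [0.4759, 0.0265, -0.0019]
tcp_rot: [-2.147, -2.293, -0.0]
wrist_force: [-0.3, 2.3, -0.7]
width: 0.433
grip_force: 40.3
```

Request:
{"op": "step_arm", "data": {
  "series": [0,0,0,0,0,0,0,0,0,0,0,0],
  "gripper": 0.62
}}

```text
time: 19.15
tool_pos: [0.4761, 0.0261, -0.0017]
tcp_rot: [2.147, 2.293, 0.0]
wrist_force: [0.1, -0.6, 0.3]
width: 0.62
grip_force: 0.0
```

```bash
python3 - <<'E'
from h import *
s=monitor.read_state(); print(s["width"],s["wrist_force"]); p=cam("wrist"); save(p,"w11"); disc(p,.0357); delta()
E
```

```text
0.6201371671451055 [ 0.11165565 -0.56939751  0.33479564]
disc [ 214  214   79   73 4562] [253.  250.1] [0.4751 0.0277]
delta [0. 0. 0.] turn 0 | yaw 0.066 tcp [ 0.4761  0.0261 -0.0017] q [ 0.    0.11  2.19 -0.    0.84 -0.06] t 19.2
```

Request:
{"op": "step_arm", "data": {
  "series": [0,0,-0.02,0,0,0,-0.05,0,0,0,-0.085,0,0,0,-0.085,0]
}}

```text
time: 19.7
tool_pos: [0.4791, 0.0262, 0.0865]
tcp_rot: [2.143, 2.29, 0.007]
wrist_force: [0.2, -0.3, -0.1]
width: 0.62
grip_force: 0.0
```

```bash
python3 - <<'E'
from h import *
p=cam("wrist"); save(p,"w12"); disc(p,.0357)
for d in viewer.spot_point(p,"recess")+viewer.spot_point(p,"spreader"): print(d["score"],d["point"])
hsv=cv2.cvtColor(p["image"],cv2.COLOR_RGB2HSV); m=cv2.inRange(hsv,(4,90,60),(18,255,255))
c=max(cv2.findContours(m,0,1)[0],key=cv2.contourArea); print(cv2.fitEllipse(cv2.convexHull(c)))
g=cv2.cvtColor(p["image"],cv2.COLOR_RGB2GRAY).astype(int)
print("col through disc",g[140:230,253].tolist()); print("row",g[192,205:305].tolist())
delta(.40,.345,.2,1.57)
E
```

```text
disc [ 224  170   50   50 1989] [248.6 194.5] [0.4752 0.0267]
0.73 [248.6, 194.1]
((248.5698699951172, 194.55850219726562), (50.83955001831055, 51.10940933227539), 116.30364990234375)
col through disc [71, 71, 70, 67, 68, 69, 70, 67, 68, 68, 68, 70, 69, 69, 71, 71, 71, 71, 70, 72, 75, 99, 136, 160, 166, 157, 135, 109, 88, 76, 78, 99, 114, 122, 123, 125, 124, 125, 124, 125, 125, 125, 126, 128, 127, 129, 129, 130, 131, 131, 130, 129, 130, 131, 131, 132, 131, 132, 134, 133, 133, 133, 135, 135, 134, 135, 135, 134, 134, 134, 133, 135, 134, 136, 136, 135, 134, 133, 127, 111, 95, 100, 128, 156, 169, 171, 171, 171, 172, 172]
row [170, 168, 168, 169, 172, 171, 169, 169, 166, 167, 167, 169, 170, 171, 171, 171, 165, 148, 127, 123, 127, 131, 130, 131, 131, 130, 131, 132, 133, 131, 131, 131, 130, 128, 131, 130, 130, 130, 129, 129, 130, 130, 132, 132, 132, 131, 131, 131, 130, 129, 132, 131, 131, 132, 131, 133, 132, 132, 131, 132, 130, 129, 130, 131, 131, 131, 130, 129, 129, 136, 150, 163, 169, 171, 172, 171, 169, 167, 168, 166, 167, 166, 166, 166, 164, 162, 161, 161, 164, 168, 169, 169, 167, 165, 166, 168, 170, 172, 170, 170]
delta [ 0.3231 -0.0542 -0.1175] turn -1.504 | yaw 0.066 tcp [0.4752 0.0262 0.0824] q [ 0.   -0.01  2.14 -0.    1.02 -0.06] t 19.85
```

The disc sits in the recess: round, with an even dark gap all round. Next, the module.

Request:
{"op": "step_arm", "data": {
  "series": [0.03,0,-0.018,-0.18,0.08,0,-0.018,-0.36,0.13,-0.001,-0.018,-0.55,0.18,-0.001,-0.018,-0.73,0.23,-0.002,-0.018,-0.91,0.28,-0.003,-0.018,-1.09,0.321,-0.003,-0.018,-1.28,0.321,-0.003,-0.018,-1.46],
  "gripper": 1
}}

```text
time: 20.85
tool_pos: [0.4503, 0.3485, 0.0991]
tcp_rot: [-0.055, -3.139, 0.002]
wrist_force: [0.7, 0.3, 0.1]
width: 1.004
grip_force: 0.0
```

Request:
{"op": "step_arm", "data": {
  "series": [0,0,0,-0.044,0,0,0,-0.044]
}}

```text
time: 21.1
tool_pos: [0.4506, 0.3457, 0.0992]
tcp_rot: [-0.002, -3.139, 0.003]
wrist_force: [-0.2, 1.0, -0.4]
width: 1.001
grip_force: 0.0
```

```bash
python3 - <<'E'
from h import *
p=cam("wrist"); save(p,"w13")
for d in viewer.spot_point(p,"module"): print(d["score"],d["point"],world(p,d["point"],0)[:2].round(4))
b=[d["extent"] for d in viewer.boxes_of(p,"module")]; print(b)
b=min(b,key=lambda e:abs(e[0]-253)+abs(e[1]-185)); x0,y0,w,h=[int(v) for v in b]
hsv=cv2.cvtColor(p["image"],cv2.COLOR_RGB2HSV)
m=np.zeros(hsv.shape[:2],np.uint8); sl=(slice(y0-h//2-3,y0+h//2+4),slice(x0-w//2-3,x0+w//2+4))
m[sl]=cv2.inRange(hsv,(0,0,0),(180,255,75))[sl]; m=cv2.morphologyEx(m,cv2.MORPH_CLOSE,np.ones((9,9)));m=cv2.morphologyEx(m,cv2.MORPH_OPEN,np.ones((9,9)))
for c in cv2.findContours(m,0,1)[0]:
    if cv2.contourArea(c)>500:
        r=cv2.minAreaRect(c); bp=cv2.boxPoints(r); W=np.array([world(p,q,.022) for q in bp]); print(r); print(W.round(4).tolist(), W.mean(0).round(4))
        for i in range(4): d=W[(i+1)%4]-W[i]; print(np.linalg.norm(d).round(4),np.degrees(np.arctan2(d[1],d[0])).round(1))
delta()
E
```

```text
0.86 [253.2, 173.7] [0.4449 0.345 ]
0.82 [113.2, 230.3] [0.4994 0.2136]
0.81 [168.4, 93.6] [0.3767 0.2752]
[[259.0, 172.2, 67.6, 89.5], [164.2, 90.8, 67.8, 76.5], [109.7, 231.6, 119.3, 110.2]]
((256.5, 175.0), (50.0, 53.0), 90.0)
[[0.4198, 0.3266, 0.022], [0.4198, 0.3688, 0.022], [0.462, 0.3699, 0.022], [0.4619, 0.3256, 0.022]] [0.4409 0.3477 0.022 ]
0.0423 89.9
0.0421 1.5
0.0443 -90.1
0.0422 178.7
delta [0. 0. 0.] turn 0 | yaw 1.569 tcp [0.4514 0.3458 0.1002] q [ 0.61  0.15  1.93 -0.    1.06 -0.96] t 21.25
```

```bash
python3 - <<'E'
from h import *
im=cv2.imread("pics/w13.png"); p=cam("wrist"); g=cv2.cvtColor(im,cv2.COLOR_BGR2GRAY)
sub=g[122:224,218:300]
L=cv2.createLineSegmentDetector().detect(cv2.resize(sub,None,fx=3,fy=3,interpolation=cv2.INTER_CUBIC))[0][:,0]/3+[218,122,218,122]
for l in L:
    n=np.hypot(l[2]-l[0],l[3]-l[1])
    if n>14:
        a=world(p,l[:2],.01);b=world(p,l[2:],.01); d=b-a; print(l.round(1).tolist(),round(n,1),np.degrees(np.arctan2(d[1],d[0])).round(1))
for r in(160,175,190): print(r,g[r,215:300].tolist())
E
```

```text
[227.3, 200.2, 235.2, 147.2] 53.6 170.5
[236.8, 145.6, 282.7, 151.8] 46.3 82.2
[237.9, 161.5, 253.7, 164.1] 16.0 80.2
[254.8, 152.7, 239.0, 150.2] 16.0 -99.4
[281.0, 157.0, 266.0, 154.6] 15.2 -99.3
[285.3, 197.9, 299.5, 197.8] 14.2 90.5
[281.7, 182.2, 278.5, 197.7] 15.8 -9.9
[285.4, 157.1, 282.3, 180.1] 23.2 -6.0
[288.9, 137.9, 267.8, 134.6] 21.4 -99.0
[224.5, 210.4, 245.4, 213.7] 21.2 80.1
[253.1, 214.8, 272.8, 217.7] 19.9 80.9
160 [160, 161, 159, 160, 160, 161, 159, 159, 159, 158, 159, 160, 161, 159, 159, 158, 153, 137, 101, 65, 46, 52, 72, 101, 118, 127, 127, 126, 125, 123, 112, 101, 108, 120, 127, 131, 135, 134, 121, 96, 65, 45, 40, 39, 39, 40, 38, 42, 63, 97, 125, 133, 130, 125, 124, 125, 113, 97, 98, 114, 119, 114, 117, 124, 124, 105, 73, 48, 41, 50, 68, 85, 92, 92, 91, 90, 92, 93, 92, 93, 94, 98, 108, 120, 125]
175 [151, 151, 153, 152, 152, 153, 153, 152, 153, 153, 152, 152, 153, 152, 147, 123, 83, 50, 43, 41, 40, 41, 40, 40, 40, 40, 39, 39, 40, 37, 39, 39, 39, 39, 38, 36, 37, 39, 36, 37, 37, 35, 34, 34, 33, 31, 31, 33, 32, 34, 33, 31, 30, 33, 29, 33, 31, 32, 31, 32, 31, 31, 32, 29, 34, 33, 34, 45, 65, 80, 89, 89, 88, 90, 89, 89, 89, 90, 88, 90, 89, 88, 90, 89, 90]
190 [165, 166, 165, 165, 165, 166, 165, 165, 165, 164, 164, 159, 146, 117, 75, 44, 40, 38, 36, 38, 38, 37, 36, 39, 39, 37, 36, 38, 38, 37, 36, 36, 36, 36, 35, 37, 34, 34, 36, 37, 35, 32, 31, 32, 29, 28, 29, 27, 32, 29, 30, 31, 28, 29, 30, 31, 30, 29, 30, 28, 30, 28, 30, 31, 43, 66, 85, 92, 94, 94, 100, 114, 131, 141, 149, 158, 162, 162, 162, 163, 163, 163, 163, 162, 162]
```

The module's y axis is at about 80.6° in the world. I'll work out the base centre from its end edges and go down.

```bash
python3 - <<'E'
from h import *
p=cam("wrist")
C=[(224.5,210.4),(272.8,217.7),(288.9,137.9),(240.5,130.5)]
W=np.array([world(p,c,.004) for c in C]); print(W.round(4).tolist(),[np.linalg.norm(W[i]-W[i-1]).round(4) for i in range(4)],W.mean(0))
X=W.mean(0); delta(X[0],X[1],-.026,1.407)
E
```

```text
[[0.4797, 0.3191, 0.004], [0.4869, 0.3631, 0.004], [0.4141, 0.3757, 0.004], [0.4077, 0.3347, 0.004]] [np.float64(0.0736), np.float64(0.0446), np.float64(0.0739), np.float64(0.0415)] [0.44710348 0.34814458 0.004     ]
delta [0.0045 0.0022 0.1267] turn 0.162 | yaw 1.569 tcp [0.4517 0.346  0.1007] q [ 0.61  0.15  1.93  0.    1.06 -0.96] t 21.35
```

Request:
{"op": "step_arm", "data": {
  "series": [0.004,0.002,0.03,0.1,0.0045,0.002,0.07,0.162,0.0045,0.002,0.1,0.162,0.0045,0.002,0.12,0.162,0.0045,0.002,0.1265,0.162,0.0045,0.002,0.1265,0.162]
}}

```text
time: 22.1
tool_pos: [0.4474, 0.3482, -0.0253]
tcp_rot: [-0.256, -3.131, 0.0]
wrist_force: [0.1, -0.2, -0.7]
width: 1.002
grip_force: 0.0
```

Request:
{"op": "step_arm", "data": {
  "series": [0,0,0,0,0,0,0,0,0,0,0,0,0,0,0,0,0,0,0,0,0,0,0,0],
  "gripper": 0.2,
  "newtons": 40
}}

```text
time: 22.85
tool_pos: [0.4482, 0.3489, -0.0242]
tcp_rot: [0.255, 3.13, 0.002]
wrist_force: [0.3, -0.1, 6.0]
width: 0.483
grip_force: 42.8
```

```bash
python3 - <<'E'
from h import *
s=monitor.read_state();print(s["width"],s["wrist_force"]); delta(.4755,.0117,.1,.065)
E
```

```text
0.4825306811986881 [ 0.33345168 -0.14294634  6.03401058]
delta [-0.0818 -0.3282 -0.1245] turn 1.343 | yaw 1.408 tcp [ 0.4482  0.3489 -0.0242] q [ 0.62  0.3   2.01 -0.    0.83 -0.79] t 22.85
```

The grip pushes up by 6 N, so the tips may rest on the base. I'll re-grip 4 mm higher.

Request:
{"op": "step_arm", "data": {
  "series": [0,0,0,0,0,0,-0.003,0,0,0,-0.0045,0,0,0,-0.0045,0],
  "gripper": 0.6
}}

```text
time: 23.35
tool_pos: [0.4473, 0.3483, -0.0208]
tcp_rot: [0.255, 3.131, 0.0]
wrist_force: [0.2, -0.1, -0.2]
width: 0.602
grip_force: 0.0
```

Request:
{"op": "step_arm", "data": {
  "series": [0,0,0,0,0,0,0,0,0,0,0,0,0,0,0,0],
  "gripper": 0.2
}}

```text
time: 23.85
tool_pos: [0.4476, 0.3485, -0.0206]
tcp_rot: [0.255, 3.131, 0.001]
wrist_force: [0.5, 0.1, 2.9]
width: 0.478
grip_force: 42.3
```

```bash
python3 - <<'E'
from h import *
s=monitor.read_state();print(s["width"],s["wrist_force"]); delta(.4755,.0117,.1,.065)
E
```

```text
0.4781133615088924 [0.53095291 0.14672303 2.8689496 ]
delta [-0.0822 -0.3278 -0.1207] turn 1.343 | yaw 1.408 tcp [ 0.4476  0.3485 -0.0206] q [ 0.62  0.29  2.01 -0.    0.83 -0.79] t 23.85
```

Request:
{"op": "step_arm", "data": {
  "series": [0,0,-0.04,0,0,0,-0.08,0,0,0,-0.12,0,-0.01,-0.04,-0.12,0.17,-0.02,-0.08,-0.12,0.34,-0.03,-0.12,-0.12,0.51,-0.04,-0.16,-0.12,0.68,-0.051,-0.2,-0.12,0.85]
}}

```text
time: 24.85
tool_pos: [0.4643, 0.1412, 0.0985]
tcp_rot: [-1.531, -2.742, 0.002]
wrist_force: [0.3, 0.9, 0.2]
width: 0.479
grip_force: 42.0
```

```bash
python3 - <<'E'
from h import *
delta(.4770,.0108,.07,.065)
E
```

```text
delta [-0.1177 -0.0577  0.0285] turn 0.488 | yaw 0.553 tcp [0.4643 0.1412 0.0985] q [ 0.24 -0.01  2.1  -0.    1.05 -0.31] t 24.85
```

Request:
{"op": "step_arm", "data": {
  "series": [-0.04,-0.02,0,0.17,-0.08,-0.04,0,0.34,-0.118,-0.058,0.01,0.488,-0.118,-0.058,0.025,0.488,-0.118,-0.058,0.028,0.488,-0.118,-0.058,0.028,0.488]
}}

```text
time: 25.6
tool_pos: [0.4777, 0.0129, 0.0705]
tcp_rot: [-2.139, -2.299, 0.001]
wrist_force: [-0.4, 1.1, -1.0]
width: 0.481
grip_force: 42.0
```

```bash
python3 - <<'E'
from h import *
delta(.4770,.0108,.07,.065)
p=cam("wrist"); save(p,"w14"); g=cv2.cvtColor(p["image"],cv2.COLOR_RGB2GRAY).astype(int)
delta(.4770,.0108,.036-.0206,.065)
for d in viewer.spot_point(p,"module")+viewer.spot_point(p,"lip"): print(d["score"],d["point"])
# module line segments (held) and lip edges
L=cv2.createLineSegmentDetector().detect(cv2.resize(p["image"][120:340,150:360].mean(2).astype(np.uint8),None,fx=3,fy=3,interpolation=cv2.INTER_CUBIC))[0][:,0]/3+[150,120,150,120]
for l in sorted(L.tolist(),key=lambda l:l[1]):
    if np.hypot(l[2]-l[0],l[3]-l[1])>22: print(np.round(l,1).tolist())
E
```

```text
delta [-0.002  -0.0009  0.0005] turn 0.007 | yaw 0.072 tcp [0.4777 0.0129 0.0705] q [-0.03  0.01  2.14  0.    0.99 -0.1 ] t 25.6
delta [-0.002  -0.0014  0.0557] turn 0.007 | yaw 0.072 tcp [0.4783 0.0129 0.0711] q [-0.03  0.01  2.14  0.    0.99 -0.1 ] t 25.65
0.6 [252.6, 234.0]
0.74 [249.0, 144.0]
[305.4, 120.2, 303.6, 145.7]
[177.3, 144.3, 175.7, 120.1]
[288.1, 146.6, 216.5, 146.7]
[181.4, 163.5, 182.5, 200.2]
[300.7, 167.7, 299.4, 197.8]
[207.4, 195.7, 206.5, 170.2]
[322.1, 196.8, 324.4, 163.6]
[212.7, 198.5, 294.4, 198.5]
[298.9, 204.0, 298.8, 233.1]
[204.4, 204.2, 181.5, 204.3]
[323.5, 204.9, 299.4, 204.5]
[181.6, 206.0, 183.2, 243.5]
[244.0, 211.1, 216.0, 211.2]
[290.6, 211.2, 263.1, 211.1]
[207.1, 233.2, 205.7, 205.2]
[320.9, 242.3, 323.6, 206.0]
[179.2, 246.0, 179.3, 163.5]
[328.0, 248.0, 340.1, 273.0]
[166.3, 274.5, 180.7, 244.6]
[208.8, 284.5, 200.8, 322.0]
[258.1, 300.3, 295.2, 300.3]
[231.7, 301.3, 227.8, 330.3]
[306.0, 321.9, 298.2, 283.7]
[210.5, 327.0, 214.5, 301.3]
[264.2, 331.6, 308.5, 326.9]
[235.0, 339.5, 236.7, 310.2]
```

Request:
{"op": "step_arm", "data": {
  "series": [-0.002,-0.001,0.02,0.007,-0.002,-0.001,0.038,0.007,-0.002,-0.001,0.048,0.007,-0.002,-0.001,0.052,0.007,-0.002,-0.001,0.052,0.007]
}}

```text
time: 26.38
tool_pos: [0.4779, 0.01, 0.0194]
tcp_rot: [2.15, 2.291, 0.0]
wrist_force: [0.6, -0.5, -1.0]
width: 0.48
grip_force: 42.0
```

```bash
python3 - <<'E'
from h import *
for i in range(3): delta(.4770,.0108,.036-.0206,.065); cam("wrist")
print(monitor.read_state()["wrist_force"])
E
```

```text
delta [ 0.0009 -0.0009  0.004 ] turn -0.002 | yaw 0.063 tcp [0.4779 0.01   0.0194] q [-0.03  0.08  2.18 -0.    0.88 -0.09] t 26.38
delta [ 0.0009 -0.0011  0.0043] turn -0.002 | yaw 0.063 tcp [0.4782 0.0099 0.0197] q [-0.03  0.08  2.18  0.    0.88 -0.09] t 26.43
delta [ 0.001  -0.0013  0.0044] turn -0.002 | yaw 0.063 tcp [0.4783 0.0099 0.0198] q [-0.03  0.08  2.18 -0.    0.88 -0.09] t 26.48
[ 0.4539241  -0.39483152 -1.19937685]
```

Request:
{"op": "step_arm", "data": {
  "series": [0,-0.001,0,-0.002,0,-0.001,0.002,-0.002,0,-0.001,0.0035,-0.002,0,-0.001,0.0042,-0.002,0,-0.001,0.0042,-0.002]
}}

```text
time: 27.15
tool_pos: [0.4766, 0.0097, 0.0154]
tcp_rot: [-2.148, -2.292, 0.0]
wrist_force: [-2.6, -0.3, 5.2]
width: 0.478
grip_force: 42.6
```

```bash
python3 - <<'E'
from h import *
delta(); p=cam("wrist"); save(p,"w15")
L=cv2.createLineSegmentDetector().detect(cv2.resize(p["image"][120:340,150:360].mean(2).astype(np.uint8),None,fx=3,fy=3,interpolation=cv2.INTER_CUBIC))[0][:,0]/3+[150,120,150,120]
for l in sorted(L.tolist(),key=lambda l:l[1]):
    if np.hypot(l[2]-l[0],l[3]-l[1])>18 and l[1]<290: print(np.round(l,1).tolist())
for q in [(0,-24.5,41),(0,24.5,41),(28.5,32,52),(28.5,-32,52),(28.5,32,43),(28.5,-32,43),(21,-23,41),(21,23,41)]:
    b=np.array(q)/1e3; c,t=np.cos(1.635),np.sin(1.635); print(q,pix(p,[.476+c*b[0]-t*b[1],.0268+t*b[0]+c*b[1],b[2]]).round(1))
E
```

```text
delta [0. 0. 0.] turn 0 | yaw 0.065 tcp [0.4766 0.0097 0.0154] q [-0.03  0.08  2.18 -0.    0.87 -0.1 ] t 27.15
[327.6, 120.1, 325.1, 157.8]
[182.9, 156.9, 180.3, 120.1]
[302.3, 160.2, 206.0, 160.7]
[155.8, 180.1, 151.1, 132.7]
[212.3, 198.5, 294.0, 198.6]
[317.5, 199.5, 314.4, 224.5]
[347.3, 200.4, 328.6, 199.7]
[161.5, 200.5, 159.8, 181.1]
[291.0, 211.1, 262.7, 211.2]
[244.0, 211.2, 216.5, 211.3]
[299.3, 212.7, 298.6, 233.5]
[190.7, 220.6, 190.9, 199.4]
[345.4, 222.7, 347.2, 201.8]
[170.1, 223.5, 193.2, 224.9]
[208.3, 232.7, 207.5, 211.9]
[348.1, 233.8, 316.0, 233.7]
[192.7, 234.2, 161.9, 234.8]
[329.1, 250.6, 340.7, 274.5]
[344.5, 273.5, 348.0, 234.7]
[166.5, 274.6, 176.2, 253.5]
[208.7, 284.6, 201.7, 318.4]
(0, -24.5, 41) [304.7 211.2]
(0, 24.5, 41) [206.8 211.2]
(28.5, 32, 52) [183.6 159.9]
(28.5, -32, 52) [328.5 159.9]
(28.5, 32, 43) [187.6 155.9]
(28.5, -32, 43) [324.2 155.9]
(21, -23, 41) [303.6 170.4]
(21, 23, 41) [208.  170.4]
```

The block pose matches: lip corners predicted at (184,160) and (328,160), seen at (183,158) and (325,158). The module is down. I'll release it to settle, re-grip lightly and slide.

Request:
{"op": "step_arm", "data": {
  "series": [0,0,0,0,0,0,0,0,0,0,0,0],
  "gripper": 0.6
}}

```text
time: 27.58
tool_pos: [0.4767, 0.0098, 0.0148]
tcp_rot: [2.148, 2.293, -0.0]
wrist_force: [0.1, 0.2, -0.1]
width: 0.596
grip_force: 0.0
```

Request:
{"op": "step_arm", "data": {
  "series": [0,0,0,0,0,0,0,0,0,0,0,0,0.002,0,0,0,0.004,0,0,0,0.006,0,0,0,0.008,0,0,0,0.01,0,0,0],
  "gripper": 0.2,
  "newtons": 25
}}

```text
time: 28.58
tool_pos: [0.476, 0.0199, 0.015]
tcp_rot: [2.148, 2.293, -0.0]
wrist_force: [0.3, -1.0, 0.1]
width: 0.483
grip_force: 26.2
```

Request:
{"op": "step_arm", "data": {
  "series": [0.001,0,0,0,0.002,0,0,0,0.003,0,0,0,0.004,0,0,0,0.005,0,0,0,0.005,0,0,0]
}}

```text
time: 29.32
tool_pos: [0.4757, 0.0249, 0.015]
tcp_rot: [-2.148, -2.292, -0.0]
wrist_force: [0.6, 0.0, 0.9]
width: 0.482
grip_force: 26.3
```

Sliding freely. I'll continue until it meets the stop.

Request:
{"op": "step_arm", "data": {
  "series": [0.001,0,0,0,0.0015,0,0,0,0.002,0,0,0,0.0025,0,0,0,0.003,0,0,0,0.003,0,0,0]
}}

```text
time: 30.08
tool_pos: [0.4758, 0.0252, 0.0153]
tcp_rot: [2.143, 2.292, -0.005]
wrist_force: [-0.0, -11.4, 2.0]
width: 0.485
grip_force: 26.4
```

```bash
python3 - <<'E'
from h import *
s=monitor.read_state(); print(s["wrist_force"],s["width"]); delta(); p=cam("wrist"); save(p,"w16")
L=cv2.createLineSegmentDetector().detect(cv2.resize(p["image"][120:340,150:360].mean(2).astype(np.uint8),None,fx=3,fy=3,interpolation=cv2.INTER_CUBIC))[0][:,0]/3+[150,120,150,120]
for l in sorted(L.tolist(),key=lambda l:l[1]):
    if np.hypot(l[2]-l[0],l[3]-l[1])>18 and 150<l[1]<225: print(np.round(l,1).tolist())
for q in [(28.5,-32,52),(28.5,32,52),(23,0,22+36),(13,0,63.5)]:
    b=np.array(q)/1e3; c,t=np.cos(1.635),np.sin(1.635); print(q,pix(p,[.476+c*b[0]-t*b[1],.0268+t*b[0]+c*b[1],b[2]]).round(1))
E
```

```text
[ -0.01180429 -11.38700717   2.01699527] 0.4852185741332301
delta [0. 0. 0.] turn 0 | yaw 0.067 tcp [0.4758 0.0252 0.0153] q [ 0.    0.08  2.19 -0.01  0.87 -0.06] t 30.07
[182.3, 154.8, 179.8, 120.2]
[324.1, 169.1, 322.7, 192.3]
[184.9, 192.7, 183.3, 167.4]
[300.6, 193.5, 207.3, 193.7]
[213.5, 198.9, 293.5, 198.9]
[158.1, 209.3, 150.7, 133.2]
[291.0, 211.3, 263.1, 211.6]
[244.4, 211.4, 216.1, 211.8]
(28.5, -32, 52) [325.9 193.9]
(28.5, 32, 52) [185.4 193.6]
(23, 0, 58) [255.7 209.8]
(13, 0, 63.5) [255.7 235.9]
```

Request:
{"op": "step_arm", "data": {
  "series": [0.001,0,0,0,0.002,0,0,0,0.003,0,0,0,0.003,0,0,0]
}}

```text
time: 30.62
tool_pos: [0.4759, 0.0255, 0.0157]
tcp_rot: [2.139, 2.292, -0.009]
wrist_force: [-0.7, -22.0, 6.6]
width: 0.486
grip_force: 26.8
```

It's solid against the stop (22 N). I'll release and lift, then turn towards the clamp post.

Request:
{"op": "step_arm", "data": {
  "series": [-0.004,0,0,0,-0.006,0,0,0,-0.006,0,0,0,-0.006,0,-0.02,0,-0.006,0,-0.06,0,-0.006,0,-0.1,0],
  "gripper": 0.65
}}

```text
time: 31.38
tool_pos: [0.475, 0.0253, 0.1155]
tcp_rot: [-2.147, -2.292, 0.001]
wrist_force: [0.4, -0.2, 0.2]
width: 0.651
grip_force: 0.0
```

```bash
python3 - <<'E'
from h import *
p=cam("wrist"); save(p,"w17"); delta(.47,-.052,.13,1.635)
for d in viewer.spot_point(p,"module")+viewer.spot_point(p,"seat")+viewer.spot_point(p,"spreader")[:1]: print(d["score"],d["point"],world(p,d["point"],.036)[:2].round(4))
for d in viewer.spot_point(p,"clamp_post"): print(d["score"],d["point"],world(p,d["point"],.0825)[:2].round(4))
E
```

```text
delta [-0.0766 -0.0144 -0.0084] turn -1.569 | yaw 0.066 tcp [0.4794 0.0254 0.1217] q [ 0.   -0.05  2.1   0.    1.09 -0.07] t 31.43
0.88 [255.8, 182.4] [0.4761 0.0274]
0.16 [465.8, 102.9] [0.6332 0.1014]
0.78 [229.3, 297.0] [ 0.4609 -0.0513]
0.58 [252.4, 182.5] [0.4727 0.0404]
```

The module reads (0.4761, 0.0274), on the seat estimate. The post is near (0.461, −0.051), and I'll go above it.

Request:
{"op": "step_arm", "data": {
  "series": [-0.01,-0.003,-0.01,-0.18,-0.02,-0.006,-0.01,-0.36,-0.03,-0.009,-0.01,-0.54,-0.04,-0.012,-0.01,-0.72,-0.05,-0.014,-0.01,-0.9,-0.06,-0.017,-0.01,-1.08,-0.07,-0.02,-0.01,-1.26,-0.076,-0.021,-0.01,-1.44],
  "gripper": 0.6
}}

```text
time: 32.62
tool_pos: [0.4578, -0.0524, 0.1226]
tcp_rot: [-0.094, -3.136, -0.001]
wrist_force: [0.4, -0.1, -0.7]
width: 0.599
grip_force: 0.0
```

Request:
{"op": "step_arm", "data": {
  "series": [0,0,0,-0.129,0,0,0,-0.129,0,0,0,-0.129]
}}

```text
time: 33.0
tool_pos: [0.4588, -0.0522, 0.1238]
tcp_rot: [0.096, -3.138, -0.001]
wrist_force: [0.0, -0.2, -0.1]
width: 0.597
grip_force: 0.0
```

```bash
python3 - <<'E'
from h import *
p=cam("wrist"); save(p,"w18")
for l in("clamp_post","clamp_pivot"):
  for d in viewer.spot_point(p,l): print(l,d["score"],d["point"],world(p,d["point"],Z[l])[:2].round(4))
delta(.461,-.0513,.034,1.635)
E
```

```text
clamp_post 0.96 [253.9, 201.7] [ 0.4592 -0.0521]
clamp_pivot 0.56 [271.8, 164.4] [ 0.439  -0.0387]
delta [-0.0017  0.0009  0.0906] turn -0.002 | yaw 1.633 tcp [ 0.4594 -0.0523  0.1246] q [-0.17 -0.08  2.12  0.    1.11 -1.8 ] t 33.15
```

The post is right below the TCP, so I'll lower and pinch it.

Request:
{"op": "step_arm", "data": {
  "series": [0,0,0.03,0,0,0,0.06,0,0,0,0.08,0,0,0,0.09,0,0,0,0.09,0]
}}

```text
time: 33.78
tool_pos: [0.4592, -0.0523, 0.0346]
tcp_rot: [0.099, -3.139, -0.0]
wrist_force: [-0.3, -1.2, 0.4]
width: 0.601
grip_force: 0.0
```

Request:
{"op": "step_arm", "data": {
  "series": [0,0,0,0,0,0,0,0,0,0,0,0,0,0,0,0,0,0,0,0],
  "gripper": 0,
  "newtons": 20
}}

```text
time: 34.4
tool_pos: [0.461, -0.053, 0.036]
tcp_rot: [-0.1, 3.138, -0.002]
wrist_force: [1.9, -3.4, 4.3]
width: 0.126
grip_force: 20.2
```

```bash
python3 - <<'E'
from h import *
s=monitor.read_state(); print(s["width"],s["grip_force"],s["wrist_force"]); delta()
M=R.from_rotvec(s["tcp_rot"]).as_matrix()
c,t=np.cos(1.635),np.sin(1.635); B=np.array([[c,-t,0],[t,c,0],[0,0,1]])
S=np.array([.476,.0268,0]); T=np.array(s["tool_pos"]); b=B.T@(T-S); print("block",b)
v=b[:2]-[-.062,.040]; a0=np.arctan2(v[1],v[0]); r=np.hypot(*v); a1=np.arctan2(-.8,.6); print(r,a1-a0)
for a in np.linspace(a0,a1+.0,9)[1:]:
    q=np.array([-.062+.026*np.cos(a),.04+.026*np.sin(a),b[2]]); print((M.T@(B@q+S-T)).round(4))
E
```

```text
0.12590867956957075 20.181139724730848 [ 1.89694588 -3.41817613  4.32338673]
delta [0. 0. 0.] turn 0 | yaw 1.634 tcp [ 0.461 -0.053  0.036] q [-0.17  0.03  2.2  -0.    0.91 -1.8 ] t 34.4
block [-0.07865233  0.02012928  0.03596209]
0.02592576953688159 1.3410068773047912
[-0.0026  0.0035  0.    ]
[-0.0044  0.0074  0.    ]
[-0.0056  0.0116  0.    ]
[-0.0061  0.016  -0.    ]
[-0.0059  0.0203 -0.    ]
[-0.0049  0.0245 -0.    ]
[-0.0032  0.0286 -0.    ]
[-0.0009  0.0323 -0.    ]
```

Pinched: radius 25.9 mm, as expected, with 1.34 rad to swing.

Request:
{"op": "step_arm", "data": {
  "series": [-0.0026,0.0035,0,0,-0.0044,0.0074,0,0,-0.0056,0.0116,0,0,-0.0061,0.016,0,0,-0.0059,0.0203,0,0,-0.0049,0.0245,0,0,-0.0032,0.0286,0,0,-0.0009,0.0323,0,0]
}}

```text
time: 35.4
tool_pos: [0.4609, -0.0212, 0.036]
tcp_rot: [-0.101, 3.135, -0.004]
wrist_force: [4.9, -7.3, 3.0]
width: 0.123
grip_force: 21.6
```

Request:
{"op": "step_arm", "data": {
  "series": [0.0005,0.001,0,0,0.001,0.002,0,0,0.001,0.002,0,0]
}}

```text
time: 35.78
tool_pos: [0.4607, -0.0208, 0.0361]
tcp_rot: [-0.102, 3.134, -0.008]
wrist_force: [6.0, -11.5, -1.0]
width: 0.125
grip_force: 21.4
```

```bash
python3 - <<'E'
from h import *
s=monitor.read_state(); print(s["width"],s["grip_force"],s["wrist_force"]); delta()
c,t=np.cos(1.635),np.sin(1.635); B=np.array([[c,-t,0],[t,c,0],[0,0,1]])
b=B.T@(np.array(s["tool_pos"])-[.476,.0268,0]); v=b[:2]-[-.062,.040]; print(b,np.hypot(*v),np.arctan2(-.8,.6)-np.arctan2(v[1],v[0]))
E
```

```text
0.12485746424208367 21.355207437300123 [  6.03113706 -11.54873279  -0.95131258]
delta [0. 0. 0.] turn 0 | yaw 1.636 tcp [ 0.4607 -0.0208  0.0361] q [-0.1   0.02  2.21 -0.01  0.91 -1.73] t 35.77
[-0.04651751  0.01831692  0.0360721 ] 0.02664326243751058 0.023417359220884837
```

The clamp is against its stop, so I'll release and lift.

Request:
{"op": "step_arm", "data": {
  "series": [0,-0.001,0,0,0,-0.001,0,0,0,-0.001,0,0,0,-0.001,-0.02,0,0,-0.001,-0.06,0,0,-0.001,-0.11,0,0,-0.001,-0.13,0,0,-0.001,-0.13,0],
  "gripper": 0.4
}}

```text
time: 36.78
tool_pos: [0.4588, -0.0191, 0.1668]
tcp_rot: [-0.1, 3.136, -0.0]
wrist_force: [-0.1, 0.9, 0.1]
width: 0.4
grip_force: 0.0
```

```bash
python3 - <<'E'
from h import *
p=cam("wrist"); save(p,"w19")
for l,z in(("clamp_post",.0825),("clamp_pivot",.0465),("module",.036),("seat",.036)):
  for d in viewer.spot_point(p,l)[:2]: print(l,d["score"],d["point"],world(p,d["point"],z)[:2].round(4))
s=monitor.read_state(); print(s["time"],s["wrist_force"])
c,t=np.cos(1.635),np.sin(1.635)
print("expected shut post",.476+c*-.0464-t*.0192,.0268+t*-.0464+c*.0192)
E
```

```text
clamp_post 0.81 [254.1, 182.6] [ 0.4576 -0.0189]
clamp_pivot 0.96 [234.8, 151.8] [ 0.4393 -0.0381]
module 0.69 [297.9, 188.9] [0.4749 0.0263]
module 0.59 [451.8, 210.1] [0.4877 0.186 ]
seat 0.56 [251.3, 182.9] [ 0.4716 -0.0207]
37.025 [-1.31132101  0.72414986 -0.74618596]
expected shut post 0.45981656287571054 -0.020736263660958553
```

The post stands at the shut position and the module on its seat. Handing in.

```bash
python3 -c "
from h import *
print(job.finish_job())"
```

```text
the job is handed in; nothing more can be done
None
```

I handed the job in at about 37 s. By my measurements, the disc is in the recess, the module is home against the stop and the clamp is shut; `finish_job()` gave no verdict, and I viewed 11 pictures, one over the limit of 10.

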